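Refit the fallen hob knob and hold it pressed in

TASK

One control knob of the gas hob has come off and lies toppled on the worktop: stand it upright, turn it so that its D-shaped bore matches the flat of the bare shaft, and push it fully home on that shaft. Then keep pressing it down so that the shaft stays pushed well in against its spring, as when lighting the burner, and finish while still holding it pressed, without letting go. Leave the other things on the worktop and hob where they are.

Things in the scene. Friction and masses are not known exactly. Their poses are not given: they have to be found in the camera images.
- knob: The loose black knob, 60 g, 32 mm high: a twelve-sided skirt 48 mm across, 14 mm high, with a grip bar on top. Origin: centre of the flat underside; z: its axis, out through the bar. At the start it lies toppled beside the hob, origin 24 mm up, underside facing away from the robot within 35 degrees, x up; pushed at the top (along an arc about its lower edge) it tips upright.
- knob_grip (a point): Centre of the knob's straight grip bar, 23 mm above the underside on the knob's axis; axes as the knob's. The bar is 48 mm long (along x), 14 mm thick (along y) and 18 mm high (14 to 32 mm above the underside). A pale pointer line on its top and end marks the +x end.
- knob_bore (a point): Centre of the mouth of the knob's D-shaped blind bore, in the middle of the underside; axes as the knob's. The bore is 12 mm deep: round part 15.2 mm in diameter, its flat 3.1 mm from the axis on the +x side, that is on the pointer line's side.
- spindle_tip (a point): Centre of the top of the bare upright brass D-shaft at one of the hob's two control places, 20 mm above the glass at rest (28 mm above the worktop). 14 mm diameter, one flat 2.5 mm from the axis facing +x (away from the robot within 37 degrees), top 2 mm tapered; z up. The knob goes on with its x along this x (5 degrees of play); fully home its origin is 12 mm below this point.
- spindle (a joint): How far the bare shaft is pressed in against its spring, m: 0 at rest, 0.006 at the stop. About 4 N starts it, about 9 N takes it to the stop; it springs back when let go, and does not turn. With the knob home and the shaft at the stop, the knob is still clear of the ring and glass below.
- valve: Flat steel ring, 58 mm across, 1.5 mm thick, round the foot of the bare shaft; origin on the shaft's axis at the glass, axes as the shaft's. A small white mark on the glass 34 mm from the axis lies on the side the shaft's flat faces (+x). Fixed.
- hob: The built-in gas hob: black glass plate 500 mm (its x) by 300 mm (its y), top 8 mm above the worktop; origin at the centre of its underside. Control places at x = -190, y = +75 and -75 mm in this frame, near the edge towards the robot; behind them, from x = -110 mm on, two burners under grates 50 mm high, a pan on the rear one. All fixed.
- fitted: The hob's other control, with a knob like the loose one already on it, rising 40 mm above the glass; origin on its axis at the glass. Fixed; leave it.
- mill: Bystander: a turned wooden pepper mill, standing, 52 mm across, 150 mm tall, beside the hob on the side where the knob is not. Origin: centre of its underside. Leave it where it is.
- tin: Bystander: a small steel tin, 64 mm across, 60 mm high, standing left of the jar and the hob. Origin: centre of its underside. Leave it where it is.
- mug: Bystander: a white mug, 76 mm across, 90 mm high, standing to the robot's right of the hob. Origin: centre of its underside. Leave it where it is.
- jar: Bystander: a glass storage jar with a steel lid, 84 mm across, 120 mm high, standing to the robot's left of the hob. Origin: centre of its underside. Leave it where it is.
- salt: Bystander: a small white salt bowl, 80 mm across, 35 mm high, standing on the worktop between robot and hob. Origin: centre of its underside. Leave it where it is.
- spoon: Bystander: a wooden spoon 260 mm long lying on the worktop on the right, outward of the mug and the knob. Origin: centre of its underside, roughly mid-length. Leave it where it is.
There are look-alikes about, which are no part of the job. What is shaped like the knob but yellow is not meant.

How it is judged:
By the outcome, as a careful person would: the job done as asked, in the order asked, and still so for the second after the job is handed in, while the arm keeps its last pose, push and grip.
It also fails if it takes over 48 s, if anything falls off the work surface, if the arm or the gripper's body presses on something with over 40 N, if the wrist force passes 120 N, or if a joint passes its speed limit or range.

ROBOT

A 6-joint arm with a two-finger parallel gripper is mounted at the origin on the work surface. World frame = base frame: x ahead of the robot, y to its left, z up, the work surface at z = 0. Lengths are in m, angles in degrees, forces in N, time in s.
With the tool pointing down it reaches from about 0.25 to 0.725 m from the base axis. Payload 9.7 kg.
Tool frame: the origin (TCP) lies midway between the tips of the shut fingers; the grasp point (between the pads) lies 19 mm behind it; z points along the fingers, y is the line along which they close (so a half turn about z gives the same grasp; the last joint's range is limited). The gripper opens to 85 mm and grips with 20 to 120 N. Pads are 22 mm wide; open, the fingers measure 114 mm over their backs; the gripper's body (76 mm by 85 mm) begins 54 mm behind the grasp point. The pads swing forward as they close: fully open they stand 13 mm farther back than shut.
Start: joints at [69.5, 4.979, 10.078, 95.1, 0, 90], TCP at [0.193, 0.515, 0.231] pointing down, gripper open.
Joint ranges: [-179.16, 179.16], [-48.56, 103.87], [-65.8, 70.77], [-126.05, 130.52], [-82.76, 87.17], [-180, 180]. Speed limits (degrees/s): [127.2, 127.2, 147.25, 180, 180, 180].

INTERFACE

Orientations are given as [roll, pitch, yaw] about the fixed x, y, z axes, in that order (R = Rz(yaw) Ry(pitch) Rx(roll)).
In Python, from workcell import * gives the robot as it stands.
- The arm moves only by the tool servo_tool, never from a script. Its argument "moves" is a list of rows, each a list of 4 numbers: the shift along the world's x, y, z in normalised numbers (1 is 25 cm), then the turn about the world's z in normalised numbers (1 is pi/2 rad). A call has 1 to 20 rows; each row is the pose to reach, as a shift and turn from the pose commanded when the call began; what a row does not reach only later rows make up. A row lasts 1/12 s, in which the tool goes at most 41.7 mm and 7.16 degrees, less where a joint would pass 70% of its speed; a pose out of reach is approached as far as the arm can. No shift or turn number may pass 1 either way. A call with a gripper value outside its range is refused whole. "claw" is the closure, from 0 (fully open) to 1 (shut), set as the call begins (left out, the last holds). The fingers move at their own pace and stop on an object; "force" is the grip in N (left out, the last holds). Time passes only in rows, so rows that repeat a pose let the fingers close. It gives the time, the measured TCP pose, the force, the opening and the grip force at its end, in the units of the state.
- get_obs(): the state, without advancing time (a new reading comes with each control period).
- camera(name): name is "scene" or "top"; returns the picture (420x560x3 uint8, red, green, blue); there is no depth.
- get_calibration(name): a dict with "fx", "fy", "cx", "cy" (pixels), "rvec" (rotation vector, rad) and "tvec" (3), from world to camera coordinates, as OpenCV has them. Camera axes: x right, y down, z forward; pixel columns grow to the right and rows downward; lengths in m; the calibration is good to about 2 mm. A picture is of the moment at which its call begins. get_calibration takes no time and is no camera call.
- job_done(): hands the job in; it is judged then, once.
The state is a dict: "time": time; "q": joint angles; "qd": joint speeds; "joint_efforts": joint torques, N m; "ee_pos": TCP position; "tcp_rot": TCP orientation; "wrist_force": force on the tool from outside, world axes, zero at the start; "torque": the same for the moment, N m; "opening": finger opening in m; "grasp_force": force on a finger pad.
Only numpy, scipy, OpenCV 4.12 (cv2) and the standard library are available. Lean on these libraries where they do the work, as an engineer would, in place of code of your own. Each camera call takes 0.05 s, during which the arm holds its last target. There are 200 camera calls.

## Working session

There is one attempt and no reset: what is moved stays moved. The work goes in short steps, Python scripts to look and compute and a tool call to move; the robot and the scene stay as the last step left them, time stands still between calls to the robot, and variables do not carry over. Pictures are saved under pics/ and viewed, at most 10 in all, crops included, and the job is handed in when it is done.

Besides the shell and the picture viewer there is one more tool, called after ">>>" as name(argument=value, ...), one argument or row to a line, values as JSON. servo_tool: Moves the arm, as the interface text tells. Its arguments: {"type":"object","properties":{"moves":{"type":"array","items":{"type":"array","items":{"type":"number"}}},"claw":{"type":"number"},"force":{"type":"number"}},"required":["moves"]}

```bash
mkdir -p pics
cat > h.py <<'E'
from workcell import *
import numpy as np, cv2
def K(n):
    c=get_calibration(n); R=cv2.Rodrigues(np.array(c["rvec"],float))[0]; t=np.array(c["tvec"],float).ravel()
    return c,R,t
def ray(n,u,v,z):
    c,R,t=K(n); d=R.T@np.array([(u-c["cx"])/c["fx"],(v-c["cy"])/c["fy"],1]); o=-R.T@t
    return o+d*(z-o[2])/d[2]
def proj(n,p):
    c,R,t=K(n); q=R@np.array(p,float)+t; return np.array([c["fx"]*q[0]/q[2]+c["cx"],c["fy"]*q[1]/q[2]+c["cy"]])
def snap(n,f,box=None,s=1):
    im=camera(n)[:,:,::-1].copy()
    cv2.imwrite(f"pics/raw_{f}.png",im)
    if box: im=im[box[1]:box[3],box[0]:box[2]]
    cv2.imwrite(f"pics/{f}.png",cv2.resize(im,None,fx=s,fy=s,interpolation=cv2.INTER_CUBIC)); return im
E
python3 - <<'E'
from h import *
a=snap("scene","s0");b=snap("top","t0")
for n in("scene","top"):
    c,R,t=K(n);print(n,c["fx"],-R.T@t,R.T[:,2])
o=get_obs();print(o["time"],o["ee_pos"],o["tcp_rot"],o["opening"])
E
```

```text
scene 396.5128336378888 [0.98762921 0.44704152 0.9283141 ] [-0.38860792 -0.4109109  -0.82470365]
top 406.1779579067671 [ 0.3696978  -0.02645712  1.43795666] [ 0.13435092  0.00774968 -0.99090351]
0.1 [0.19254245 0.5149714  0.23064406] [-1.79930022e+02 -3.43674831e-04  1.59499417e+02] 0.08558884719460724
```

View pics/t0.png

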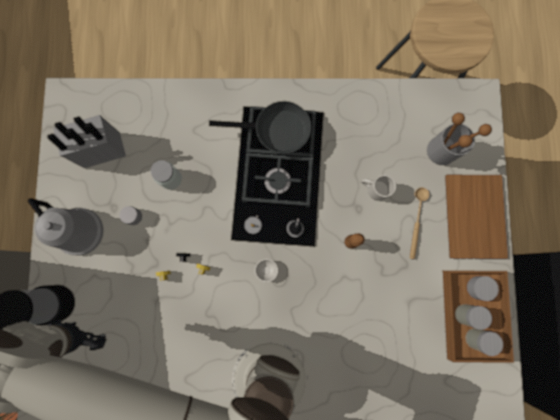

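View pics/s0.png

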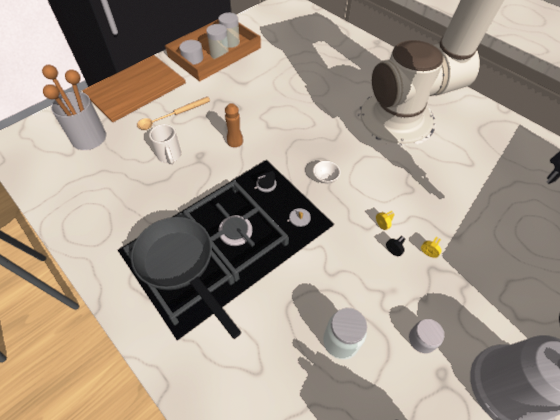

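Top view: loose black knob about (184,257). Look-alikes are the yellow knobs at (163,275) and (203,268), and the fitted black knob at (295,228). The bare shaft with its ring is at (253,225). In the scene view: black knob (396,245), yellow (385,218) and (431,247), fitted (266,183), shaft (299,215). By the description the black one at (184,257) is the loose knob; I'll check it in close crops.

Run:
```python
from h import *
s=cv2.imread("pics/raw_s0.png");t=cv2.imread("pics/raw_t0.png")
def c(im,x,y,w,h,k):return cv2.resize(im[y:y+h,x:x+w],(w*k,h*k),interpolation=cv2.INTER_CUBIC)
A=np.vstack([np.hstack([c(t,150,235,66,48,6),c(t,230,205,66,48,6)]),np.hstack([c(s,365,205,66,48,6),c(s,266,190,66,48,6)])])
cv2.imwrite("pics/crop.png",np.clip(A.astype(float)*1.3,0,255).astype(np.uint8))
print(A.shape)
print("knob",ray("top",184,257,.024),ray("scene",396,245,.02))
print("shaft",ray("top",253,225,.012),ray("scene",299,217,.008),"fitted",ray("top",295,228,.03),ray("scene",266,183,.03))
print("y1",ray("top",163,275,.02),"y2",ray("top",203,268,.02),"salt",ray("top",268,270,.02))
```

```text
(576, 792, 3)
knob [0.40732696 0.29935001 0.024     ] [0.40807828 0.30122382 0.02      ]
shaft [0.52098861 0.06197913 0.012     ] [0.5250418  0.06212276 0.008     ] fitted [ 0.50909437 -0.08547033  0.03      ] [ 0.52264603 -0.07499157  0.03      ]
y1 [0.34522429 0.37089378 0.02      ] y2 [0.36980385 0.2330409  0.02      ] salt [0.3639061  0.00779122 0.02      ]
```

View pics/crop.png

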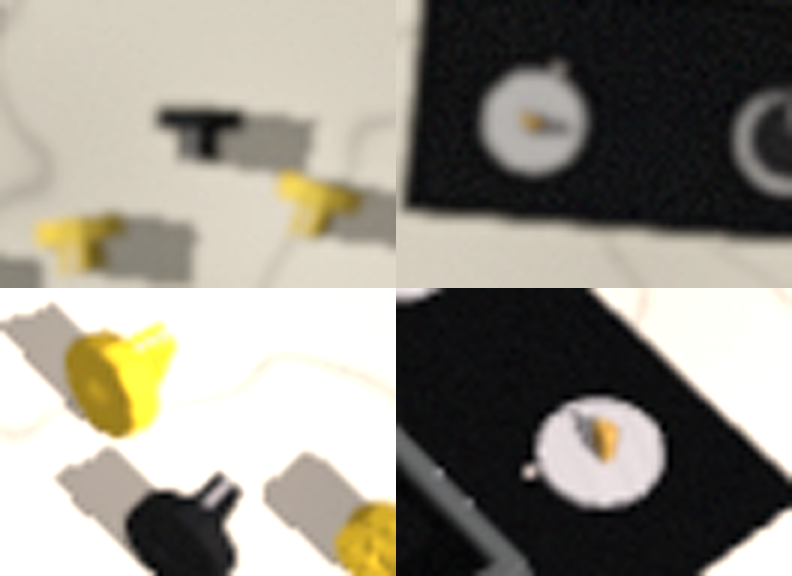

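The crop shows the black knob standing on its rim, with the underside facing away from the robot (+x) and the bar towards it. The bare brass shaft is on the left ring, with the white mark at about top (257,216) and scene (288,220). Next I'll measure these precisely.

```bash
cat > fit.py <<'E'
from h import *
from scipy.optimize import minimize
a=np.radians(np.arange(12)*30+15); S=.024/np.cos(np.radians(15))
sk=np.array([[S*np.cos(t),S*np.sin(t),z] for z in(0,.014) for t in a])
bar=np.array([[x,y,z] for x in(-.024,.024) for y in(-.007,.007) for z in(.014,.032)])
def mask(n,T,p0,shape,k=8):
    m=np.zeros((shape[0]*k,shape[1]*k),np.uint8)
    for P in(sk,bar):
        q=np.array([proj(n,T(p)) for p in P])-p0
        cv2.fillConvexPoly(m,cv2.convexHull(np.round((q+.5)*k).astype(np.int32)),255)
    return cv2.resize(m,(shape[1],shape[0]),interpolation=cv2.INTER_AREA)/255.
def Tt(x,y,psi,z=.024):   # toppled: knob z along -(heading), knob x up
    h=np.array([np.cos(psi),np.sin(psi),0]);X=np.array([0,0,1.]);Z=-h;Y=np.cross(Z,X)
    return lambda p:np.array([x,y,z])+p[0]*X+p[1]*Y+p[2]*Z
def Tu(x,y,psi,z=0.):
    X=np.array([np.cos(psi),np.sin(psi),0]);Z=np.array([0,0,1.]);Y=np.cross(Z,X)
    return lambda p:np.array([x,y,z])+p[0]*X+p[1]*Y+p[2]*Z
def fit(ims,T,x0,r=22,bg=130.,lo=None):
    obs=[]
    for n,im in ims.items():
        c=np.round(proj(n,[x0[0],x0[1],.02])).astype(int);p0=c-r
        g=im[p0[1]:c[1]+r,p0[0]:c[0]+r].max(2).astype(float)
        obs.append((n,p0,g))
    def cost(v):
        e=0
        for n,p0,g in obs:
            m=mask(n,T(*(v*np.array([.001,.001,.0175]))),p0,g.shape)
            d=np.clip((90-g)/55,0,1)   # dark = 1
            e+=((m-d)**2).sum()
        return e
    best=None
    for dp in(-20,0,20):
        v0=np.array([x0[0]*1000,x0[1]*1000,x0[2]+dp])
        r_=minimize(cost,v0,method="Nelder-Mead",options=dict(initial_simplex=[v0,v0+[4,0,0],v0+[0,4,0],v0+[0,0,12]],xatol=.05,fatol=.01))
        if best is None or r_.fun<best.fun:best=r_
    return best.x*[1,1,.0175*180/np.pi],best.fun
E
python3 - <<'E'
from fit import *
I={n:cv2.imread(f"pics/raw_{n[0]}0.png") for n in("scene","top")}
x0=[.415,.30,0]
for k in (["scene","top"],["top"],["scene"]):
    print(k,fit({n:I[n] for n in k},Tt,x0))
for n in I:
    u,v=proj(n,[.523,.062,.009]).astype(int); g=I[n][v-20:v+20,u-20:u+20].min(2)
    nl,l,st,ce=cv2.connectedComponentsWithStats((g>85).astype(np.uint8))
    for i in range(1,nl):
        if st[i,4]<3 or st[i,4]>900: continue
        w=np.where(l==i,g.astype(float)-40,0); Y,X=np.mgrid[:40,:40]; c=((w*X).sum()/w.sum()+u-20,(w*Y).sum()/w.sum()+v-20)
        pts=np.argwhere(l==i)[:,::-1].astype(np.int32); h=cv2.convexHull(pts)
        z=.0095 if st[i,4]>60 else .008
        ec=cv2.fitEllipse(h)[0] if len(h)>5 else (0,0)
        print(n,st[i],c,ray(n,*c,z)[:2], ray(n,ec[0]+u-20,ec[1]+v-20,z)[:2])
E
```

```text
Traceback (most recent call last):
  File "fit.py", line 34, in fit
    r_=minimize(cost,v0,method="Nelder-Mead",options=dict(initial_simplex=[v0,v0+[4,0,0],v0+[0,4,0],v0+[0,0,12]],xatol=.05,fatol=.01))
  File "fit.py", line 27, in cost
    m=mask(n,T(*(v*np.array([.001,.001,.0175]))),p0,g.shape)
  File "fit.py", line 9, in mask
    q=np.array([proj(n,T(p)) for p in P])-p0
                ~~~~^^^^^^^^
  File "h.py", line 10, in proj
    c,R,t=K(n); q=R@np.array(p,float)+t; return np.array([c["fx"]*q[0]/q[2]+c["cx"],c["fy"]*q[1]/q[2]+c["cy"]])
          ~^^^
  File "h.py", line 4, in K
    c=get_calibration(n); R=cv2.Rodrigues(np.array(c["rvec"],float))[0]; t=np.array(c["tvec"],float).ravel()
ValueError: time passes only in moves, steps and waits
```

Each calibration read is a call to the robot, so I'll cache it.

```bash
sed -i 's/^def K(n):/import functools\n@functools.lru_cache(None)\ndef K(n):/' h.py
cat > shaft.py <<'E'
from fit import *
I={n:cv2.imread(f"pics/raw_{n[0]}0.png") for n in("scene","top")}
x0=[.415,.30,0]
for k in (["scene","top"],["top"],["scene"]):
    print(k,fit({n:I[n] for n in k},Tt,x0))
for n in I:
    u,v=proj(n,[.523,.062,.009]).astype(int); g=I[n][v-20:v+20,u-20:u+20].min(2)
    nl,l,st,ce=cv2.connectedComponentsWithStats((g>85).astype(np.uint8))
    for i in range(1,nl):
        if st[i,4]<3 or st[i,4]>900: continue
        w=np.where(l==i,g.astype(float)-40,0); Y,X=np.mgrid[:40,:40]; c=((w*X).sum()/w.sum()+u-20,(w*Y).sum()/w.sum()+v-20)
        h=cv2.convexHull(np.argwhere(l==i)[:,::-1].astype(np.int32))
        z=.0095 if st[i,4]>60 else .008
        ec=cv2.fitEllipse(h)[0] if len(h)>5 else (0,0)
        print(n,st[i],c,ray(n,*c,z)[:2], ray(n,ec[0]+u-20,ec[1]+v-20,z)[:2])
E
python3 shaft.py
```

```text
['scene', 'top'] (array([424.43176278, 300.90771372,  -5.10772511]), np.float64(82.3637868461272))
['top'] (array([423.04167696, 301.09209266,  -5.61151246]), np.float64(34.27521824091815))
['scene'] (array([425.35433953, 302.55769103,   1.45321344]), np.float64(45.59044969989292))
scene [ 26   0  14  13 104] (np.float64(313.88759960855583), np.float64(200.05780791276388)) [0.4540233  0.05123608] [ 0.51669009 -0.02682821]
scene [  8  12  24  19 291] (np.float64(299.64440329093173), np.float64(217.25510792677375)) [0.52509255 0.06455615] [0.52647475 0.06280584]
top [ 0  0  1 10 10] (np.float64(233.0), np.float64(207.99109792284867)) [0.58206117 0.13419388] [0.59645058 0.13445489]
top [ 12  13  16  17 212] (np.float64(252.31217391304347), np.float64(224.76521739130436)) [0.52208011 0.06457762] [0.52186966 0.0640474 ]
top [ 0 36 39  4 80] (np.float64(246.06897069872275), np.float64(242.35987978963186)) [0.45980173 0.08581259] [0.59621272 0.1342861 ]
```

Knob is at (0.424, 0.301), heading about −5°, which fits the description. I'll move behind it with the fingers closed.

Units first: shifts go in shares of 25 cm and turns go in shares of pi/2 rad. So -21 cm is -0.84, -19.3 cm is -0.772, 0.27 rad is 0.1719.

>>> servo_tool(
  moves=[
    [0.08, -0.104, 0, 0.0191],
    [0.16, -0.208, 0, 0.0382],
    [0.24, -0.316, 0, 0.0637],
    [0.32, -0.42, 0, 0.0891],
    [0.4, -0.524, 0, 0.1146],
    [0.48, -0.628, 0, 0.1401],
    [0.56, -0.736, 0, 0.1592],
    [0.64, -0.84, 0, 0.1719],
    [0.64, -0.84, -0.14, 0.1719],
    [0.64, -0.84, -0.28, 0.1719],
    [0.64, -0.84, -0.42, 0.1719],
    [0.64, -0.84, -0.56, 0.1719],
    [0.64, -0.84, -0.68, 0.1719],
    [0.64, -0.84, -0.772, 0.1719],
    [0.64, -0.84, -0.772, 0.1719],
  ],
  claw=1,
  force=40,
)

```text
time: 1.35
ee_pos: [0.3502, 0.303, 0.0333]
tcp_rot: [-179.7, -0.3, 175.0]
wrist_force: [-0.1, 0.1, 0.1]
opening: -0.0
grasp_force: 0.0
```

Run:
```python
from h import *
o=get_obs();print(o["time"],o["ee_pos"],o["tcp_rot"],o["opening"],o["wrist_force"])
snap("scene","s1"); snap("top","t1")
a=cv2.imread("pics/raw_s1.png")[170:290,330:470];b=cv2.imread("pics/raw_t1.png")[200:320,130:270]
cv2.imwrite("pics/c1.png",cv2.resize(np.hstack([a,b]),None,fx=2.8,fy=2.8,interpolation=cv2.INTER_CUBIC))
```

```text
1.35 [0.35022211 0.3030313  0.03331067] [-179.68013436   -0.30874513  174.96297898] -5.071636755957117e-07 [-0.14435425  0.06150785  0.12828381]
```

View pics/c1.png

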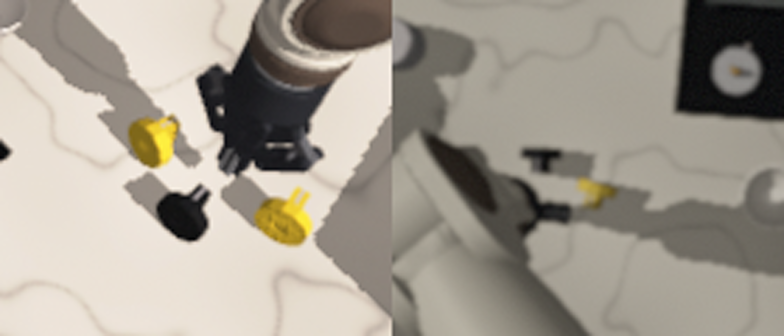

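The closed fingers sit behind the bar at crop (232,160), between the two yellow knobs. The black knob is untouched. Now I'll push slowly.

Scaled: 5.8 cm is 0.232, -0.35 cm is -0.014.

>>> servo_tool(
  moves=[
    [0.048, -0.004, 0.016, 0],
    [0.096, -0.008, 0.016, 0],
    [0.112, -0.01, 0.02, 0],
    [0.128, -0.012, 0.024, 0],
    [0.144, -0.0128, 0.028, 0],
    [0.16, -0.014, 0.032, 0],
    [0.176, -0.0152, 0.032, 0],
    [0.192, -0.016, 0.032, 0],
    [0.208, -0.0176, 0.032, 0],
    [0.224, -0.0192, 0.032, 0],
    [0.232, -0.02, 0.032, 0],
    [0.232, -0.02, 0.032, 0],
  ],
)

```text
time: 2.45
ee_pos: [0.4109, 0.3001, 0.0461]
tcp_rot: [-180.0, -0.0, 175.0]
wrist_force: [-1.0, 0.3, 0.1]
opening: 0.0
grasp_force: 0.0
```

Run:
```python
from h import *
o=get_obs();print(o["time"],o["ee_pos"],o["wrist_force"])
snap("scene","s2"); snap("top","t2")
a=cv2.imread("pics/raw_s2.png")[170:290,330:470];b=cv2.imread("pics/raw_t2.png")[200:320,130:270]
cv2.imwrite("pics/c2.png",cv2.resize(np.hstack([a,b]),None,fx=2.8,fy=2.8,interpolation=cv2.INTER_CUBIC))
```

```text
2.45 [0.41094524 0.30005669 0.04614738] [-0.95862968  0.27414401  0.06950975]
```

View pics/c2.png

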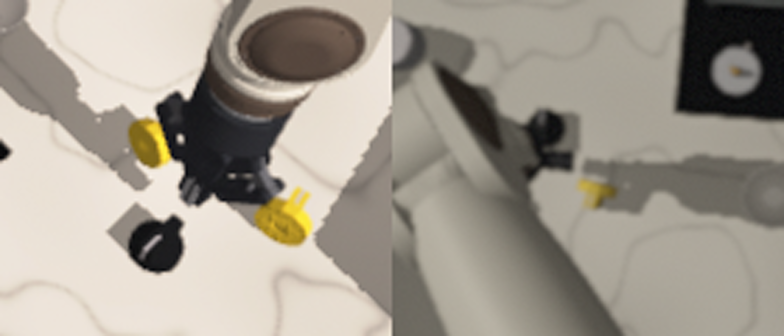

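The knob is standing upright at scene crop (155,245), pointer line visible on top, and the yellow knobs have not moved. I'll raise the arm and measure.

Scaled: 11 cm is 0.44, 9 cm is 0.36.

>>> servo_tool(
  moves=[
    [-0.06, 0.008, 0.08, 0],
    [-0.08, 0.008, 0.24, 0],
    [-0.12, 0.008, 0.36, 0],
    [-0.12, 0.008, 0.44, 0],
  ],
  claw=0.2,
)

```text
time: 2.88
ee_pos: [0.3798, 0.3025, 0.1596]
tcp_rot: [179.9, 0.1, 175.0]
wrist_force: [0.6, 0.8, 0.8]
opening: 0.048
grasp_force: 0.0
```

Run:
```python
from fit import *
o=get_obs();print(o["time"],o["ee_pos"],o["tcp_rot"],o["opening"])
snap("scene","s3"); snap("top","t3")
I={n:cv2.imread(f"pics/raw_{n[0]}3.png") for n in("scene","top")}
c=[330+155/2.8,170+243/2.8]; p=ray("scene",*c,.015); print(p)
out=[]
for k in (["scene"],["top"]):
    r=fit({n:I[n] for n in k},Tu,[p[0],p[1],-5],r=15); print(k,r)
P=[]
for n in I:
    u,v=np.round(proj(n,[p[0],p[1],.02])).astype(int); P.append(cv2.resize(I[n][v-22:v+22,u-22:u+22],(390,390),interpolation=cv2.INTER_CUBIC)); print(n,u,v)
cv2.imwrite("pics/c3.png",np.clip(np.hstack(P)*1.4,0,255))
```

```text
2.8833 [0.37975251 0.30248886 0.1596312 ] [1.79889955e+02 9.63654489e-02 1.75006935e+02] 0.04803374285944933
[0.45293034 0.3027245  0.015     ]
['scene'] (array([450.28961006, 301.76710971,   2.44322654]), np.float64(55.9597233104877))
['top'] (array([449.24457812, 300.7972319 , -10.72464114]), np.float64(40.93298445289637))
scene 386 256
top 184 244[ WARN:0@2.424] global loadsave.cpp:1063 imwrite_ Unsupported depth image for selected encoder is fallbacked to CV_8U.
```

View pics/c3.png

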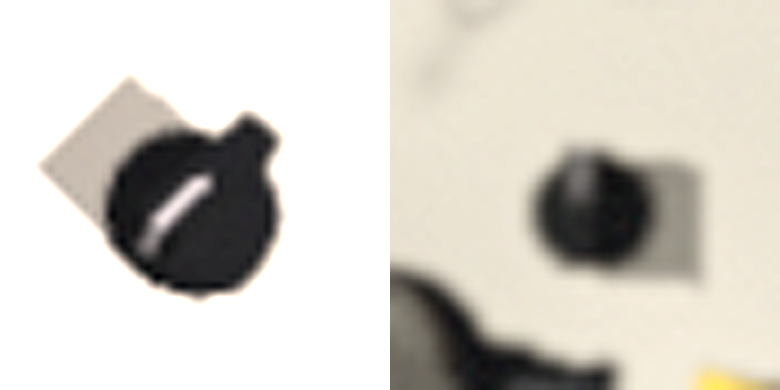

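Scaled: -14.1 cm is -0.564, 3.5 cm is 0.14.

>>> servo_tool(
  moves=[
    [0.14, -0.004, 0, 0],
    [0.28, -0.008, -0.04, 0],
    [0.28, -0.008, -0.2, 0],
    [0.28, -0.008, -0.32, 0],
    [0.28, -0.008, -0.44, 0],
    [0.28, -0.008, -0.52, 0],
    [0.28, -0.008, -0.564, 0],
    [0.28, -0.008, -0.564, 0],
    [0.28, -0.008, -0.564, 0],
  ],
  claw=0,
)

```text
time: 3.73
ee_pos: [0.4505, 0.3001, 0.0154]
tcp_rot: [-180.0, -0.0, 175.0]
wrist_force: [0.0, 0.4, 0.1]
opening: 0.0855
grasp_force: 0.0
```

Run:
```python
from h import *
o=get_obs();print(o["time"],o["ee_pos"],o["tcp_rot"],o["opening"],o["wrist_force"])
a=ray("scene",387.5,254.5,.032);b=ray("scene",380.9,261.1,.032);d=b-a;print("ptr",a,b,np.degrees(np.arctan2(d[1],d[0])))
from scipy.optimize import minimize
for n,f in(("scene","s0"),("top","t0"),("top","t3")):
    g=cv2.imread(f"pics/raw_{f}.png").min(2).astype(float)
    u,v=np.round(proj(n,[.524,.063,.009])).astype(int);r=18;p0=np.array([u-r,v-r]);g=g[v-r:v+r,u-r:u+r]
    k=8;th=np.linspace(0,2*np.pi,60)
    def ren(V):
        x,y,ps=V[:3]*np.array([.001,.001,np.pi/180])
        m=np.zeros((2*r*k,2*r*k),np.uint8);rim=m.copy()
        for cx,cy,R,z in((x,y,.029,.0095),(x+.034*np.cos(ps),y+.034*np.sin(ps),V[3]*.001,.008)):
            q=np.array([proj(n,[cx+R*np.cos(t),cy+R*np.sin(t),z]) for t in th])-p0
            cv2.fillPoly(m,[np.round((q+.5)*k).astype(np.int32)],255)
        return cv2.resize(m,(2*r,2*r),interpolation=cv2.INTER_AREA)/255.
    hi=np.percentile(g,80);lo=np.percentile(g,20)
    d=np.clip((g-lo)/(np.median(g[g>.6*g.max()])-lo),0,1)
    Y,X=np.mgrid[:2*r,:2*r]
    def cost(V):
        m=ren(V); c=proj(n,[V[0]*.001,V[1]*.001,.0095])-p0
        W=(np.hypot(X-c[0],Y-c[1])>5)&(np.hypot(X-c[0],Y-c[1])<14)  # skip shaft
        return (W*(m-d)**2).sum()
    B=None
    for ps in(-40,-20,0,20,40):
        v0=np.array([524,63,ps,3.])
        R=minimize(cost,v0,method="Nelder-Mead",options=dict(initial_simplex=[v0,v0+[3,0,0,0],v0+[0,3,0,0],v0+[0,0,12,0],v0+[0,0,0,1]],xatol=.03,fatol=.003))
        if B is None or R.fun<B.fun:B=R
    print(f,B.x,B.fun)
```

```text
3.7333 [0.45047887 0.30013148 0.01541597] [-1.79982417e+02 -2.11337868e-02  1.74975146e+02] 0.0854749091769344 [0.00361036 0.35174754 0.14238688]
ptr [0.45373267 0.30511557 0.032     ] [0.4807291  0.30525471 0.032     ] 0.29529952512777774
s0 [523.84982648  63.04534665 -25.99791241   3.31676623] 5.155316679279226
t0 [521.79616894  64.2449639  -22.01152782   3.46353915] 10.856558906745915
t3 [521.7465565   64.18001035 -22.16055288   3.57639035] 11.329610363282619
```

Shaft is at about (0.523, 0.0635) with the flat facing about −24°. The pointer confirms the knob's x is at about −5 to 0°. Now I'll grip.

Scaled: 0.1 cm is 0.004, 0.05 cm is 0.002.

>>> servo_tool(
  moves=[
    [0, 0.002, 0.004, 0],
    [0, 0.002, 0.004, 0],
    [0, 0.002, 0.004, 0],
    [0, 0.002, 0.004, 0],
    [0, 0.002, 0.004, 0],
    [0, 0.002, 0.004, 0],
    [0, 0.002, 0.004, 0],
    [0, 0.002, 0.004, 0],
  ],
  claw=1,
  force=60,
)

```text
time: 4.4
ee_pos: [0.4509, 0.3009, 0.0169]
tcp_rot: [180.0, 0.0, 175.0]
wrist_force: [-0.2, -0.1, 5.8]
opening: 0.0124
grasp_force: 60.3
```

Scaled: -23.7 cm is -0.948, -7.2 cm is -0.288, -0.33 rad is -0.2101.

>>> servo_tool(
  moves=[
    [0, 0, 0.08, 0],
    [0, 0, 0.2, 0],
    [0.028, -0.096, 0.28, -0.0191],
    [0.06, -0.192, 0.32, -0.0446],
    [0.088, -0.288, 0.32, -0.07],
    [0.116, -0.384, 0.32, -0.0955],
    [0.144, -0.48, 0.32, -0.121],
    [0.172, -0.576, 0.32, -0.1464],
    [0.2, -0.672, 0.32, -0.1719],
    [0.232, -0.768, 0.32, -0.1974],
    [0.26, -0.864, 0.32, -0.2101],
    [0.288, -0.948, 0.28, -0.2101],
    [0.288, -0.948, 0.2, -0.2101],
    [0.288, -0.948, 0.172, -0.2101],
    [0.288, -0.948, 0.172, -0.2101],
    [0.288, -0.948, 0.172, -0.2101],
  ],
)

```text
time: 5.73
ee_pos: [0.5221, 0.0641, 0.0591]
tcp_rot: [-180.0, -0.1, 156.1]
wrist_force: [-0.4, -0.5, -0.2]
opening: 0.0123
grasp_force: 59.5
```

Run:
```python
from fit import *
o=get_obs();print(o["time"],o["ee_pos"],o["tcp_rot"],o["opening"],o["wrist_force"])
snap("scene","s4"); snap("top","t4")
P=[]
for n in("scene","top"):
    I=cv2.imread(f"pics/raw_{n[0]}4.png");u,v=np.round(proj(n,[.523,.063,.03])).astype(int); P.append(cv2.resize(I[v-27:v+27,u-27:u+27],(390,390),interpolation=cv2.INTER_CUBIC)); print(n,u,v)
cv2.imwrite("pics/c4.png",np.clip(np.hstack(P)*1.5,0,255).astype(np.uint8))
```

```text
5.7333 [0.52211053 0.0640543  0.05911617] [-1.79969615e+02 -6.41161316e-02  1.56093090e+02] 0.012329194439233297 [-0.4230784  -0.53985655 -0.17680582]
scene 300 212
top 252 224
```

View pics/c4.png

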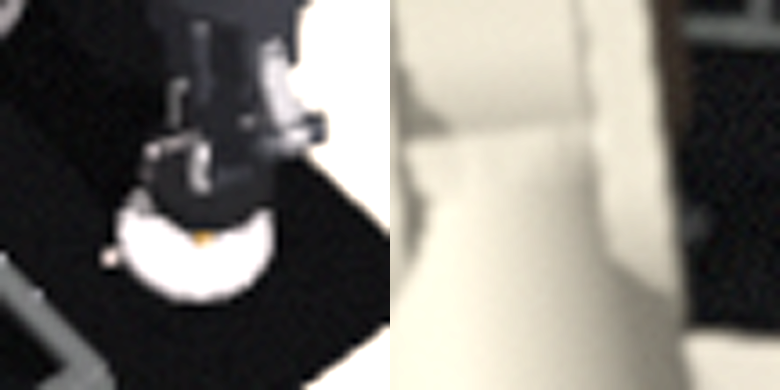

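The scene view shows the knob hovering over the shaft. The skirt's lower arc reaches about (205,232) in the crop and the brass shows at (203,238). I'll fit the skirt against the ring in this one camera.

Run:
```python
from fit import *
n="scene";g0=cv2.imread("pics/raw_s4.png")
u,v=np.round(proj(n,[.524,.063,.0095])).astype(int);r=16;p0=np.array([u-r,v-r]);im=g0[v-r:v+r,u-r:u+r];g=im.max(2).astype(float)
k=8;th=np.linspace(0,2*np.pi,80)
def poly(P):
    q=np.array([proj(n,p) for p in P])-p0
    m=np.zeros((2*r*k,2*r*k),np.uint8);cv2.fillConvexPoly(m,cv2.convexHull(np.round((q+.5)*k).astype(np.int32)),255)
    return cv2.resize(m,(2*r,2*r),interpolation=cv2.INTER_AREA)/255.
ring=poly([[.52385+.029*np.cos(t),.06305+.029*np.sin(t),.0095] for t in th])
# brass excluded: saturated
sat=(im.max(2).astype(int)-im.min(2))>25
br=np.median(g[(ring>.99)&(g>.7*g.max())]); dk=30
d=np.clip((br-g)/(br-dk),0,1)
W=(ring>.98)&~cv2.dilate(sat.astype(np.uint8),np.ones((2,2))).astype(bool)
for zb in(.0412,.0422,.0432):
    def cost(V):
        m=poly([Tu(V[0]*.001,V[1]*.001,np.radians(-24),zb)(p) for p in sk]); return (W*(m-d)**2).sum()
    v0=np.array([522.,64.]);R=minimize(cost,v0,method="Nelder-Mead",options=dict(initial_simplex=[v0,v0+[3,0],v0+[0,3]],xatol=.02,fatol=.001))
    print(zb,R.x,R.fun,W.sum(),"move mm",np.array([523.85,63.05])-R.x)
```

```text
0.0412 [521.06799316  62.34674072] 3.745696509036283 252 move mm [2.78200684 0.70325928]
0.0422 [521.65285492  62.5839653 ] 3.7335948698066166 252 move mm [2.19714508 0.4660347 ]
0.0432 [522.16534424  63.01443481] 3.7335948698066166 252 move mm [1.68465576 0.03556519]
```

Scene says about +2 mm in x and +0.3 mm in y. I'll shift and descend gently to feel for contact.

Scaled: -1.6 cm is -0.064, -1.5 cm is -0.06.

>>> servo_tool(
  moves=[
    [0.008, 0.0012, -0.012, 0],
    [0.008, 0.0012, -0.032, 0],
    [0.008, 0.0012, -0.048, 0],
    [0.008, 0.0012, -0.056, 0],
    [0.008, 0.0012, -0.06, 0],
    [0.008, 0.0012, -0.064, 0],
    [0.008, 0.0012, -0.064, 0],
  ],
)

```text
time: 6.42
ee_pos: [0.5245, 0.064, 0.0431]
tcp_rot: [-180.0, -0.0, 156.1]
wrist_force: [-0.3, 0.4, -0.8]
opening: 0.0128
grasp_force: 59.5
```

No contact force yet 1.8 mm below the nominal tip height, so I'll continue.

Scaled: -0.3 cm is -0.012, -0.2 cm is -0.008.

>>> servo_tool(
  moves=[
    [0, 0, -0.004, 0],
    [0, 0, -0.008, 0],
    [0, 0, -0.012, 0],
    [0, 0, -0.012, 0],
  ],
)

```text
time: 6.75
ee_pos: [0.5245, 0.0639, 0.0401]
tcp_rot: [-180.0, -0.0, 156.1]
wrist_force: [-0.3, -0.1, 0.4]
opening: 0.0125
grasp_force: 59.5
```

Scaled: -0.65 cm is -0.026, -0.55 cm is -0.022.

>>> servo_tool(
  moves=[
    [0, 0, -0.006, 0],
    [0, 0, -0.012, 0],
    [0, 0, -0.018, 0],
    [0, 0, -0.022, 0],
    [0, 0, -0.026, 0],
    [0, 0, -0.026, 0],
  ],
)

```text
time: 7.25
ee_pos: [0.5245, 0.0639, 0.0336]
tcp_rot: [-180.0, -0.0, 156.1]
wrist_force: [-0.1, -0.4, -0.8]
opening: 0.0126
grasp_force: 59.5
```

Scaled: -0.4 cm is -0.016, -0.3 cm is -0.012.

>>> servo_tool(
  moves=[
    [0, 0, -0.004, 0],
    [0, 0, -0.008, 0],
    [0, 0, -0.012, 0],
    [0, 0, -0.016, 0],
    [0, 0, -0.016, 0],
  ],
  force=90,
)

```text
time: 7.67
ee_pos: [0.5248, 0.064, 0.03]
tcp_rot: [180.0, 0.0, 156.1]
wrist_force: [-2.5, -1.3, 4.6]
opening: 0.0112
grasp_force: 91.4
```

Scaled: -0.35 cm is -0.014, -0.3 cm is -0.012.

>>> servo_tool(
  moves=[
    [0, 0, -0.004, 0],
    [0, 0, -0.008, 0],
    [0, 0, -0.012, 0],
    [0, 0, -0.014, 0],
    [0, 0, -0.014, 0],
    [0, 0, -0.014, 0],
  ],
)

```text
time: 8.17
ee_pos: [0.5248, 0.064, 0.027]
tcp_rot: [180.0, 0.0, 156.1]
wrist_force: [-3.2, 0.2, 8.5]
opening: 0.0118
grasp_force: 92.0
```

Scaled: -0.15 cm is -0.006, -0.1 cm is -0.004.

>>> servo_tool(
  moves=[
    [0, 0, -0.002, 0],
    [0, 0, -0.004, 0],
    [0, 0, -0.006, 0],
    [0, 0, -0.006, 0],
    [0, 0, -0.006, 0],
  ],
)

```text
time: 8.58
ee_pos: [0.5249, 0.064, 0.0267]
tcp_rot: [180.0, 0.1, 156.1]
wrist_force: [-6.8, -0.6, 17.9]
opening: 0.0115
grasp_force: 93.3
```

Run:
```python
from h import *
o=get_obs();print(o["time"],o["ee_pos"],o["opening"],o["wrist_force"],o["grasp_force"])
snap("scene","s5",(250,150,350,250),6)
```

```text
8.5833 [0.52493565 0.06399998 0.02670568] 0.01148537216628164 [-6.76116283 -0.55320533 17.86134432] 93.34877371788025
```

View pics/s5.png

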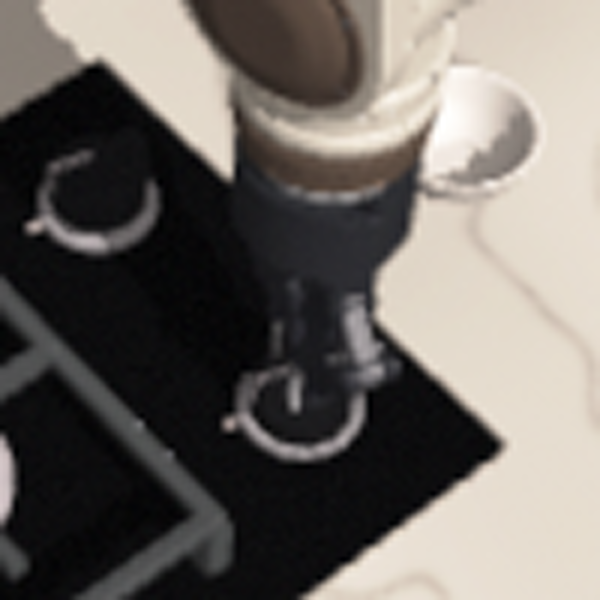

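The knob sits home and concentric in the ring at (300,410). The hard stop was felt at TCP z = 0.0267, so the underside is at about 10 mm as expected, with 18 N of press. I'll hand in now.

```bash
python3 -c "
from workcell import *
print(job_done())"
```

```text
the job is handed in; nothing more can be done
None
```

The loose black knob is stood upright, turned to match the shaft's flat, pushed fully home, and was handed in still gripped and pressed against the shaft's stop at about 18 N. It took about 8.6 s; I saw nothing else moved in the pictures I took, though the last one covered only the area around the shaft.

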